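Clamp a clock plate with a T-bolt

ROBOT

A 7-joint arm with a two-finger parallel gripper is mounted at the origin on the work surface. World frame = base frame: x ahead of the robot, y to its left, z up, the work surface at z = 0. Lengths are in m, angles in rad, forces in N, time in s.
With the tool pointing down it reaches from about 0.425 to 0.975 m from the base axis. Payload 16.7 kg.
Tool frame: the origin (TCP) lies between the finger pads; the fingertips stand 8 mm ahead of it and the grasp point (between the pads) lies 11 mm behind it; z points along the fingers, x is the direction in which the jaws open and shut, and the axes are right-handed (so a half turn about z gives the same grasp; the last joint's range is limited). The gripper opens to 85 mm and grips with 20 to 120 N. Pads are 22 mm wide; open, the fingers measure 114 mm over their backs; the gripper's body (76 mm by 85 mm) begins 54 mm behind the grasp point. The pads swing forward as they close: fully open they stand 13 mm farther back than shut.
Start: joints at [-1.484, 0.426, 0.074, 1.606, -0.034, 1.111, -0.067], TCP at [0.158, 0.656, 0.239] pointing down, gripper open.
Joint ranges: [-2.85, 2.85], [-0.5, 2.14], [-1.23, 1.37], [0.21, 2.46], [-1.02, 4.16], [0.16, 2.05], [-2.73, 2.73]. Speed limits (rad/s): [1.89, 1.89, 2.39, 2.39, 3.01, 3.01, 3.01].

INTERFACE

Orientations are given as a 3x3 rotation matrix whose columns are the frame's x, y, z axes.
In Python, from rig import robot gives the robot as it stands. The module is installed in compiled form; this text tells all that it offers.
- The arm moves only by the shell command python3 -m creep 'ROWS'. ROWS is JSON, a list that holds one entry, the list of rows, each a list of 7 numbers: the shift along the tool's x, y, z in m, then the turn, a rotation vector about the tool's x, y, z in rad, then the closure, from 0 (fully open) to 1 (shut). A call has 1 to 12 rows; each row shifts and turns the commanded pose from where the row before left it, along the tool's axes as they then stand; what a row does not reach is not made up. A row lasts 1/12 s, in which the tool goes at most 41.7 mm and 7.16 degrees, less where a joint would pass 70% of its speed; a pose out of reach is approached as far as the arm can. A call with a gripper value outside its range is refused whole. The fingers move at their own pace and stop on an object; the grip force is fixed at half the most. Time passes only in rows, so rows that do not move let the fingers close. It gives the time, the measured TCP pose, the force and the opening at its end, in the units of the state.
- robot.get_state(): the state, without advancing time (a new reading comes with each control period).
- robot.grab_frame(name): name is "side" or "top" or "wrist"; returns a dict with "pixels" (384x512x3 uint8, red, green, blue), "fx", "fy", "cx", "cy" (pixels), "k1" (the pictures are not rectified: a ray, as slopes to the right and down, at radius r is drawn at 1 + k1 r^2 times it, then the intrinsics apply), "rvec" (rotation vector, rad) and "tvec" (3), from world to camera coordinates, as OpenCV has them. Camera axes: x right, y down, z forward; pixel columns grow to the right and rows downward; lengths in m; the calibration is good to about 2 mm. A picture is of the moment at which its call begins. There is no depth.
- robot.close_job(): hands the job in, once; it reports no verdict.
The state is a dict: "t": time; "qpos": joint angles; "dq": joint speeds; "joint_torque": joint torques, N m; "eef_pos": TCP position; "eef_rot": TCP orientation; "wrist_force": force on the tool from outside, world axes, zero at the start; "wrist_torque": the same for the moment, N m; "gripper_width": finger opening in m.
Only numpy, scipy, OpenCV 4.12 (cv2) and the standard library are available. Lean on these libraries where they do the work, as an engineer would, in place of code of your own. Each camera call takes 0.05 s, during which the arm holds its last target. There are 200 camera calls.

TASK

Clamp the brass clock plate on the little T-slot table: take the T-bolt with the brass crossbar nut (red balls) out of the wooden rack, slide its head lengthwise down through the slot of the green strap into the table slot until the nut sits on the strap, and turn it clockwise about a quarter turn until the head stops square across the slot. Then push the crossbar on clockwise until the nut is snug on the strap, hand-tight but not forced, let go, and leave everything else where it is.

Things in the scene. Friction and masses are not known exactly. Their poses are not given: they have to be found in the camera images.
- bolt: T-bolt with a brass crossbar nut, standing head down in the rack; 71 mm tall, 0.3 kg. Origin: centre of the head's underside; z up the 10 mm shank, x along the head. The nut drags on the shank with 0.1 N m, so turning the nut turns the whole bolt until the head is stopped; then the nut screws down, clockwise, 4 mm per radian
- nut_centre (a point): centre of the brass nut's round knurled hub, 30 mm diameter, 30 mm tall, gripped from above with the fingers either side of the bar; y axis along the bar. The hub's underside is 15 mm below, and 33.5 to 38.3 mm above the bolt's underside at the start. With the hub seated on the strap 1.5 to 6.3 mm of slack (0.4 to 1.6 rad) is left to screw up under the table's lips
- bolt_head (a point): middle of the dark steel T-head, 4 mm above its underside, axes as the bolt's. Head 30 mm (x) by 18 mm (y) by 8 mm, lowest 3.5 mm bevelled; two opposite corners are cut, so that in the table slot it turns clockwise (from above) from lengthwise to a stop 0.1 to 0.25 rad past square
- lever_tip (a point): centre of one of the two like red balls (16 mm) at the ends of the nut's crossbar, 60 mm either side of the nut's axis; the bar is a level steel rod 8 mm thick, 12 mm above the hub's underside. At the start it lies square to the head's length within 0.6 rad. Pushed near a ball the nut runs free with 2 to 5 N, more once it clamps: snug is 10 to 13 N, over 15 N is forced
- tslot_table: small steel T-slot table fixed to the bench, 200 mm (x) by 150 mm (y), top 34 mm above the bench. Origin: centre of its underside. Three T-slots run along its x, the strap covers the middle one (y = 0). Slot: neck 20 mm wide through the 10 mm thick top lips, below them a cavity 31.5 mm wide from 24 mm down to 6 mm above the bench
- strap_slot (a point): centre of the slot in the green strap, at the strap's top face, 48 mm above the bench and straight above the middle table slot; axes as the table's. The strap's slot is 42 mm along x and 20 mm wide, so the bolt's head has 1 mm to spare either side
- strap: green flat strap clamp fixed over the middle slot, 118 mm along the table's x, 44 mm wide, 8 mm thick (40 to 48 mm above the bench); its toe lies on the brass clock plate at +x, a small dark screw head on its heel at -x stands 5 mm above it. Origin as the table's
- rack: wooden block fixed to the bench, 56 mm (x) by 210 mm (y) by 30 mm tall, origin at the centre of its underside; three pockets 70 mm apart along y, each 19.5 mm (x) by 31.5 mm (y), with their floor 8 mm above the bench; bolts stand in them heads down, head length along the rack's y, crossbar roughly along x
- spare_hex: spare T-bolt with a steel hexagon nut in the rack, 54 mm tall; origin under its head; not to be moved
- spare_black: spare T-bolt with a black round cap in the rack, 50 mm tall; origin under its head; not to be moved
- screwdriver: yellow screwdriver 170 mm long, lying; a bystander
- jar: glass jar with black cap, 64 mm wide, 85 mm tall; a bystander
- pot: cork-coloured cup, 64 mm wide, 75 mm tall; a bystander
- wheel: brass clock wheel 54 mm across, lying flat; a bystander
- loupe: black eye loupe 38 mm wide, 30 mm tall; a bystander
- hammer: small hammer 200 mm long, lying; a bystander
There are look-alikes about, which are no part of the job. Leave any blue or purple look-alike of the bolt alone.

How it is judged:
By the outcome, as a careful person would: the job done as asked, in the order asked, and still so for the second after the job is handed in, with the robot touching nothing.
It also fails if it takes over 61 s, if anything falls off the work surface, if the arm or the gripper's body presses on something with over 40 N, if the wrist force passes 120 N, or if a joint passes its speed limit or range.

## Working session

There is one attempt and no reset: what is moved stays moved. The work goes in short steps, Python scripts to look and compute and a shell command to move; the robot and the scene stay as the last step left them, time stands still between calls to the robot, and variables do not carry over. Pictures are saved under pics/ and viewed, about 8 in all and at most 12, crops included, and the job is handed in when it is done.

```bash
mkdir -p pics; cat > h.py <<'E'
import numpy as np, cv2
from rig import robot
def grab(n,save=None):
    f=robot.grab_frame(n)
    if save: cv2.imwrite('pics/'+save,f['pixels'][:,:,::-1])
    return f
def ray(f,u,v):
    a=np.array([(u-f['cx'])/f['fx'],(v-f['cy'])/f['fy']]); s=a.copy()
    for _ in range(20): s=a/(1+f['k1']*(s@s))
    R=cv2.Rodrigues(np.array(f['rvec'],float))[0]; t=np.array(f['tvec'],float).ravel()
    return -R.T@t, R.T@np.array([s[0],s[1],1])
def onz(f,u,v,z):
    o,d=ray(f,u,v); return o+d*(z-o[2])/d[2]
def proj(f,p):
    R=cv2.Rodrigues(np.array(f['rvec'],float))[0]; c=R@np.array(p)+np.array(f['tvec'],float).ravel()
    s=c[:2]/c[2]; s=s*(1+f['k1']*(s@s)); return np.array([s[0]*f['fx']+f['cx'],s[1]*f['fy']+f['cy']])
def red(f):
    h=cv2.cvtColor(f['pixels'],cv2.COLOR_RGB2HSV)
    m=(((h[...,0]<6)|(h[...,0]>174))&(h[...,1]>150)&(h[...,2]>80)).astype('uint8')
    n,l,s,c=cv2.connectedComponentsWithStats(m)
    return [(c[i].round(1),s[i].tolist()) for i in range(1,n) if s[i][4]>15]
E
python3 - <<'E'
from h import *
ims=[]
for n in('top','side'):
    f=grab(n,n+'0.png'); ims.append(f['pixels'])
    print(n,f['fx'],f['k1'],ray(f,256,192),red(f))
s=robot.get_state(); print(s['t'],s['eef_pos'],s['eef_rot'],s['gripper_width'])
E
```

```text
top 359.529721548608 -0.012541459843414007 (array([0.38804779, 0.09470718, 1.13947951]), array([ 0.17956062,  0.0205934 , -0.98357364])) [(array([231.8, 216.8]), [230, 215, 5, 5, 17]), (array([205.5, 265.2]), [204, 263, 5, 5, 17])]
side 399.86354534382366 -0.04911931499277528 (array([0.47337703, 0.84243698, 0.69739922]), array([ 0.12410136, -0.75860226, -0.63973671])) [(array([286. , 226.9]), [284, 225, 5, 5, 20]), (array([314.8, 227.5]), [313, 226, 5, 4, 16]), (array([215.5, 260.3]), [213, 258, 6, 6, 23]), (array([350. , 262.2]), [348, 260, 5, 5, 21]), (array([160.6, 282.4]), [158, 280, 6, 6, 27])]
0.1 [0.15826788 0.65581322 0.23867454] [[ 2.34622000e-01  9.72086657e-01 -2.18605868e-04]
 [ 9.72085964e-01 -2.34622094e-01 -1.16217672e-03]
 [-1.18102625e-03  6.01685294e-05 -9.99999301e-01]] 0.08533645307141716
```

View pics/top0.png

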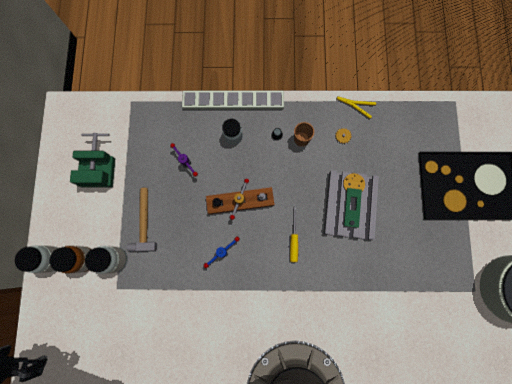

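View pics/side0.png

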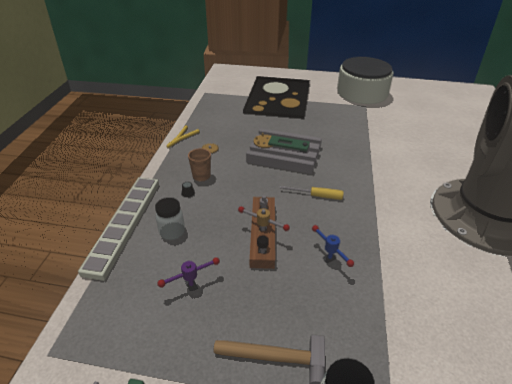

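The top view shows our bolt in the middle pocket of the rack at (239,198), with balls at (246,181) and (232,217). The strap and table are at (352,207). The side view shows the same nut at (263,218). Next I get rough coordinates.

```bash
python3 - <<'E'
from h import *
f=robot.grab_frame('top'); g=robot.grab_frame('side')
def tri(a,b):
    o1,d1=ray(f,*a);o2,d2=ray(g,*b); 
    A=np.stack([d1,-d2],1); k=np.linalg.lstsq(A,o2-o1,rcond=None)[0]
    p,q=o1+k[0]*d1,o2+k[1]*d2; return ((p+q)/2).round(4),np.linalg.norm(p-q).round(4)
print('balls',tri((231.8,216.8),(286,226.9)),tri((246,181),(241,210)))
print([onz(f,*p,.056).round(4) for p in((231.8,216.8),(246,181))])
h=cv2.cvtColor(f['pixels'],cv2.COLOR_RGB2HSV)
def rect(m,box,z):
    mm=np.zeros_like(m);x0,y0,x1,y1=box;mm[y0:y1,x0:x1]=m[y0:y1,x0:x1]
    c=max(cv2.findContours(mm,0,2)[0],key=cv2.contourArea)
    b=cv2.boxPoints(cv2.minAreaRect(c)); P=np.array([onz(f,*p,z) for p in b])
    print(P.mean(0).round(4),P[:,:2].round(4).tolist())
H,S,V=[h[...,i].astype(int) for i in range(3)]
rect(((H>50)&(H<85)&(S>100)).astype('uint8'),(325,165,380,245),.048)
rect(((H>3)&(H<16)&(S>110)).astype('uint8'),(195,180,285,220),.03)
s=robot.get_state();w=robot.grab_frame('wrist')
o,d=ray(w,256,192);R=s['eef_rot'];print('wristcam in tool',R.T@(o-s['eef_pos']),R.T@d,w['fx'],w['k1'], 'imgx in tool',R.T@(ray(w,300,192)[1]-d))
E
```

```text
balls (array([0.5098, 0.1903, 0.0543]), np.float64(0.0007)) (array([0.6221, 0.1487, 0.0508]), np.float64(0.0015))
[array([0.5093, 0.1901, 0.056 ]), array([0.6202, 0.1485, 0.056 ])]
[ 0.5409 -0.1773  0.048 ] [[0.4849, -0.1481], [0.6008, -0.163], [0.5968, -0.2069], [0.4811, -0.1911]]
[0.5706 0.123  0.03  ] [[0.5915, 0.1849], [0.6076, 0.0691], [0.5496, 0.0616], [0.5337, 0.1763]]
wristcam in tool [-0.0003927  -0.0720252  -0.13493491] [0.00868786 0.30083277 0.95383326] 326.16154675945575 -0.08640667850657317 imgx in tool [ 1.35164439e-01 -5.95418341e-05  5.59361611e-05]
```

```bash
python3 -m creep '[[[-0.0189,0.0255,0.002,0,0,0,0],[-0.0189,0.0255,0.002,0,0,0,0],[-0.0189,0.0255,0.002,0,0,0,0],[-0.0189,0.0255,0.002,0,0,0,0],[-0.0189,0.0255,0.002,0,0,0,0],[-0.0189,0.0255,0.002,0,0,0,0],[-0.0189,0.0255,0.002,0,0,0,0],[-0.0189,0.0255,0.002,0,0,0,0],[-0.0189,0.0255,0.002,0,0,0,0],[-0.0189,0.0255,0.002,0,0,0,0],[-0.0189,0.0255,0.002,0,0,0,0],[-0.0189,0.0255,0.002,0,0,0,0]]]'
python3 -m creep '[[[-0.0189,0.0255,0.002,0,0,0,0],[-0.0189,0.0255,0.002,0,0,0,0],[-0.0189,0.0255,0.002,0,0,0,0],[-0.0189,0.0255,0.002,0,0,0,0],[-0.0189,0.0255,0.002,0,0,0,0],[-0.0189,0.0255,0.002,0,0,0,0],[-0.0189,0.0255,0.002,0,0,0,0],[-0.0189,0.0255,0.002,0,0,0,0],[0,0,0,0,0,0.12,0],[0,0,0,0,0,0,0],[0,0,0,0,0,0,0]]]'
python3 - <<'E'
from h import *
f=grab('wrist','w1.png');print(red(f)); s=robot.get_state();print(s['eef_pos'],s['eef_rot'][0],s['qpos'],s['wrist_force'])
for c,_ in red(f): print(onz(f,*c,.056).round(4))
E
```

```text
t: 1.25
eef_pos: [0.4034, 0.3625, 0.2154]
eef_rot: [[0.235, 0.972, 0.0], [0.972, -0.235, 0.0], [0.0, 0.0, -1.0]]
wrist_force: [0.7, -0.1, -0.1]
gripper_width: 0.0852
t: 2.17
eef_pos: [0.5652, 0.1693, 0.1991]
eef_rot: [[0.347, 0.938, -0.001], [0.938, -0.347, -0.0], [-0.0, -0.0, -1.0]]
wrist_force: [0.1, 0.5, -0.3]
gripper_width: 0.0852
[(array([209.5,  36. ]), [201, 27, 18, 19, 266]), (array([254.7, 104.4]), [247, 97, 16, 16, 200]), (array([422.3, 200.1]), [414, 193, 17, 15, 186]), (array([254.3, 237.9]), [247, 232, 16, 14, 168]), (array([506.7, 255.7]), [499, 248, 13, 14, 110])]
[0.56494642 0.16986319 0.19919271] [ 3.45263533e-01  9.38505681e-01 -4.23466047e-04] [-0.68618431  0.3404986   0.3553991   1.85822116 -0.14188787  0.96776226
  0.94951397] [ 0.67556996  0.62081773 -0.89369244]
[0.4455 0.1759 0.056 ]
[0.5085 0.1911 0.056 ]
[0.6413 0.3071 0.056 ]
[0.6223 0.1488 0.056 ]
[0.7332 0.3819 0.056 ]
```

View pics/w1.png

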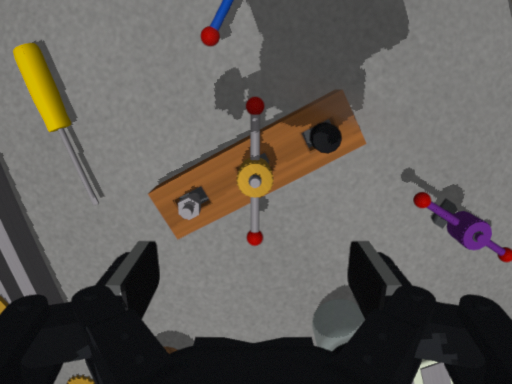

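The wrist view shows the brass hub at (255,180), with its balls at (255,104) and (254,238). The bar is square to the jaws and the hub sits straight below the tool. I'll descend and grip high on the hub.

```bash
python3 - <<'E'
from h import *
f=robot.grab_frame('wrist')
h=cv2.cvtColor(f['pixels'],cv2.COLOR_RGB2HSV);H,S,V=[h[...,i].astype(int) for i in range(3)]
m=((H>3)&(H<17)&(S>100)).astype('uint8');m[250:]=0;m[:,:130]=0
c=max(cv2.findContours(cv2.morphologyEx(m,3,np.ones((25,25))),0,2)[0],key=cv2.contourArea)
b=cv2.boxPoints(cv2.minAreaRect(c));print(b)
P=np.array([onz(f,*p,.03)[:2] for p in b]);print(P.round(4),P.mean(0))
for i in range(4):
    e=P[(i+1)%4]-P[i];print(np.linalg.norm(e).round(4),np.degrees(np.arctan2(e[1],e[0])).round(2))
E
python3 -m creep '[[[0.0003,0.0004,0.028,0,0,0,0.3],[0,0,0.028,0,0,0,0.3],[0,0,0.028,0,0,0,0.3],[0,0,0.028,0,0,0,0.3],[0,0,0.02,0,0,0,0.3],[0,0,0.01,0,0,0,0.3],[0,0,0,0,0,0,0.3]]]'
```

```text
[[144.34367 187.91832]
 [339.59958  88.25645]
 [367.41278 142.74763]
 [172.15689 242.40952]]
[[0.5464 0.0622]
 [0.5218 0.2686]
 [0.5786 0.2797]
 [0.6097 0.0639]] [0.56414083 0.16859025]
0.2078 96.79
0.0579 11.02
0.218 -81.82
0.0633 -178.52
t: 2.85
eef_pos: [0.5645, 0.1696, 0.0555]
eef_rot: [[0.347, 0.938, -0.003], [0.938, -0.347, -0.001], [-0.002, -0.002, -1.0]]
wrist_force: [-0.4, -0.1, 0.5]
gripper_width: 0.0598
```

```bash
python3 -m creep '[[[0,0,0,0,0,0,1],[0,0,0,0,0,0,1],[0,0,0,0,0,0,1],[0,0,0,0,0,0,1],[0,0,0,0,0,0,1],[0,0,0,0,0,0,1]]]'
python3 -m creep '[[[0,0,-0.005,0,0,0,1],[0,0,-0.02,0,0,0,1],[0,0,-0.03,0,0,0,1],[0,0,-0.03,0,0,0,1],[0,0,-0.03,0,0,0,1],[0,0,0,0,0,0,1],[0,0,0,0,0,0,1]]]'
python3 - <<'E'
from h import *
s=robot.get_state();print(s['eef_pos'],s['wrist_force'],s['gripper_width'])
f=grab('side');p=proj(f,s['eef_pos']-[0,0,.02]);print(p)
x,y=p.astype(int);c=f['pixels'][y-50:y+60,x-60:x+60,::-1]
c=cv2.resize(c,None,fx=4,fy=4,interpolation=2)
w=grab('wrist')['pixels'][...,::-1]
cv2.imwrite('pics/s2.png',np.hstack([c[:384],cv2.resize(w,(320,240))[np.r_[0:240,np.zeros(144,int)]]]))
E
```

```text
t: 3.35
eef_pos: [0.5668, 0.1697, 0.0591]
eef_rot: [[0.349, 0.937, 0.002], [0.937, -0.349, 0.001], [0.002, 0.002, -1.0]]
wrist_force: [-0.4, 0.7, 5.3]
gripper_width: 0.0276
t: 3.93
eef_pos: [0.5667, 0.1696, 0.1747]
eef_rot: [[0.349, 0.937, 0.003], [0.937, -0.349, 0.002], [0.003, 0.002, -1.0]]
wrist_force: [-0.3, -0.7, -3.9]
gripper_width: 0.0282
[0.56670426 0.16956412 0.17465766] [-0.32117643 -0.71129961 -3.86661768] 0.028216991718331964
[263.67925127 184.13357511]
```

View pics/s2.png

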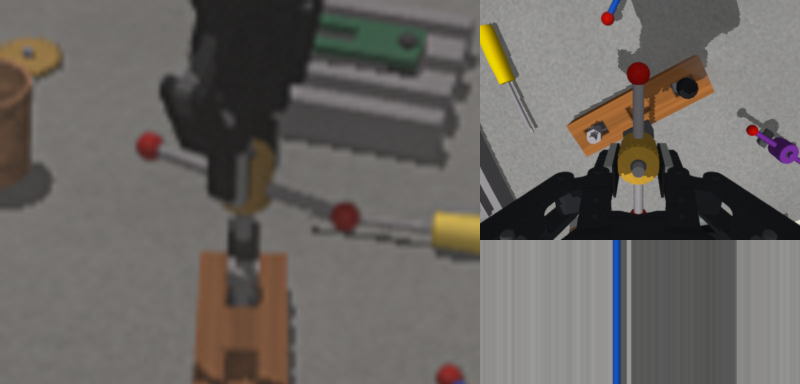

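The bolt is gripped and out of the rack, and the spares are undisturbed. I'll carry it beside the strap and turn it.

```bash
python3 -m creep '[[[-0.0357,0.0073,0,0,0,0,1],[-0.0357,0.0073,0,0,0,0,1],[-0.0357,0.0073,0,0,0,0,1],[-0.0357,0.0073,0,0,0,0,1],[-0.0357,0.0073,0,0,0,0,1],[-0.0357,0.0073,0,0,0,0,1],[-0.0357,0.0073,0,0,0,0,1],[-0.0357,0.0073,0,0,0,0,1],[-0.0357,0.0073,0,0,0,0,1],[-0.0357,0.0073,0,0,0,0,1],[-0.0357,0.0073,0,0,0,0,1]]]'
python3 -m creep '[[[0,0,0,0,0,0.115,1],[0,0,0,0,0,0.115,1],[0,0,0,0,0,0.115,1],[0,0,0,0,0,0.115,1],[0,0,0,0,0,0.115,1],[0,0,0,0,0,0.115,1],[0,0,0,0,0,0.115,1],[0,0,0,0,0,0.115,1]]]'
python3 -m creep '[[[0,0,0,0,0,0.115,1],[0,0,0,0,0,0.115,1],[0,0,0,0,0,0.115,1],[0,0,0,0,0,0.115,1],[0,0,0,0,0,0.115,1],[0,0,0,0,0,0.115,1],[0,0,0,0,0,0.115,1],[0,0,0,0,0,0.115,1],[0,0,0,0,0,0,1],[0,0,0,0,0,0,1]]]'
python3 - <<'E'
from h import *
s=robot.get_state();R=s['eef_rot'];print(s['t'],s['eef_pos'],R,s['qpos'],s['wrist_force'],s['gripper_width'])
f=grab('wrist');print(red(f))
im=f['pixels'][...,::-1].copy();cv2.imwrite('pics/w3.png',cv2.resize(im,None,fx=1.5,fy=1.5))
g=grab('side','s3.png');t=grab('top','t3.png');print(red(g),red(t))
E
```

```text
t: 4.95
eef_pos: [0.5026, -0.2283, 0.1712]
eef_rot: [[0.349, 0.937, -0.002], [0.937, -0.349, 0.0], [-0.0, -0.002, -1.0]]
wrist_force: [0.4, 0.2, -3.0]
gripper_width: 0.0278
t: 5.62
eef_pos: [0.5032, -0.2266, 0.1712]
eef_rot: [[0.959, 0.284, -0.002], [0.284, -0.959, 0.0], [-0.002, -0.001, -1.0]]
wrist_force: [-0.4, -0.6, -3.2]
gripper_width: 0.0283
t: 6.45
eef_pos: [0.5034, -0.2266, 0.1714]
eef_rot: [[0.813, -0.583, -0.002], [-0.583, -0.813, -0.001], [-0.001, 0.002, -1.0]]
wrist_force: [-0.1, 0.4, -3.9]
gripper_width: 0.0281
6.45 [ 0.50344799 -0.22659049  0.17144088] [[ 8.12558625e-01 -5.82875881e-01 -2.04660467e-03]
 [-5.82877924e-01 -8.12559552e-01 -5.47145018e-04]
 [-1.34407054e-03  1.63750809e-03 -9.99997756e-01]] [-0.42365912  0.44254491  0.93913126  1.98695067 -0.44297757  0.9326853
  0.12026652] [-0.08327543  0.38138943 -3.89102604] 0.028096906446414275
[(array([253.2, 117.6]), [235, 100, 37, 36, 1043]), (array([261.9, 339. ]), [259, 336, 6, 6, 19])]
[(array([314.8, 227.6]), [313, 226, 5, 5, 16]), (array([215.5, 260.4]), [213, 258, 6, 6, 24]), (array([350. , 262.3]), [348, 260, 5, 5, 22]), (array([160.8, 282.6]), [158, 280, 7, 6, 30])] [(array([363.7, 201.7]), [362, 200, 5, 5, 18]), (array([205.5, 265.2]), [204, 263, 5, 5, 17])]
```

View pics/w3.png

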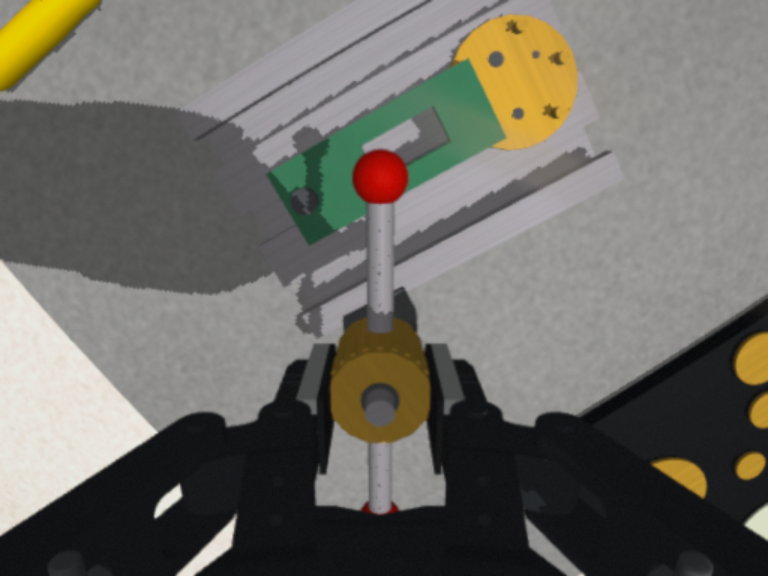

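The view shows the strap's slot, with its +x end at about (433,107) to (450,137) in the 1.5x picture. The heel screw is at (305,200), and the dark head's far edge shows behind the hub at (345,315) to (405,290). From these I compute the offsets.

```bash
python3 - <<'E'
from h import *
s=robot.get_state();R=s['eef_rot'];p0=s['eef_pos']
f=grab('wrist');I=f['pixels']
h=cv2.cvtColor(I,cv2.COLOR_RGB2HSV);H,S,V=[h[...,i].astype(int) for i in range(3)]
m=((H>60)&(H<85)&(S>90)).astype('uint8');m[180:]=0
c=max(cv2.findContours(m,0,1)[0],key=cv2.contourArea);hu=cv2.convexHull(c)
q=cv2.approxPolyDP(hu,6,True)[:,0];print(q.tolist())
ang=lambda e:np.degrees(np.arctan2(e[1],e[0])).round(2)
P=np.array([onz(f,*p,.048)[:2] for p in q])
for i in range(len(P)): e=P[(i+1)%len(P)]-P[i];print(P[i].round(4),np.linalg.norm(e).round(4),ang(e))
print('centre',P.mean(0))
sl=[onz(f,u/1.5,v/1.5,.048)[:2] for u,v in((362,147),(433,107),(450,137))]
print('slot',np.round(sl,4),ang(sl[1]-sl[0]),'end mid',(sl[1]+sl[2])/2)
# ball: tool y=-.06 plane; and distance from size
for u,v in((253.2,117.6),):
    o,d=ray(f,u,v);o=R.T@(o-p0);d=R.T@d
    for y in(-.062,-.06,-.058): print('ball tool',(o+d*(y-o[1])/d[1]).round(4))
    print('depthdist',o,d/np.linalg.norm(d))
# hub bolt-top disc, tool xy at z's
for n,(u,v),zs in(('bolttop',(379/1.5,411/1.5),(-.025,-.02,-.015)),):
    o,d=ray(f,u,v);o=R.T@(o-p0);d=R.T@d
    for z in zs: print(n,(o+d*(z-o[2])/d[2]).round(4))
# head crop
c=I[170:240,210:300,::-1];c=cv2.resize(cv2.convertScaleAbs(c,alpha=1.6,beta=10),None,fx=8,fy=8,interpolation=2);cv2.imwrite('pics/h4.png',c)
E
```

```text
[[311, 41], [327, 77], [205, 162], [178, 116]]
[ 0.6022 -0.1644] 0.0291 -98.52
[ 0.5979 -0.1931] 0.1163 179.18
[ 0.4816 -0.1915] 0.042 82.61
[ 0.487  -0.1499] 0.1161 -7.18
centre [ 0.54218433 -0.17471331]
slot [[ 0.5354 -0.168 ]
 [ 0.5762 -0.1728]
 [ 0.575  -0.1901]] -6.79 end mid [ 0.57564268 -0.1814731 ]
ball tool [ 0.0005 -0.062  -0.0093]
ball tool [ 0.0005 -0.06    0.0156]
ball tool [ 0.0005 -0.058   0.0406]
depthdist [ 0.00042351 -0.07207869 -0.13498266] [6.31008637e-04 7.99458481e-02 9.96799008e-01]
bolttop [ 0.0003 -0.0042 -0.025 ]
bolttop [ 0.0003 -0.0012 -0.02  ]
bolttop [ 0.0003  0.0019 -0.015 ]
```

View pics/h4.png

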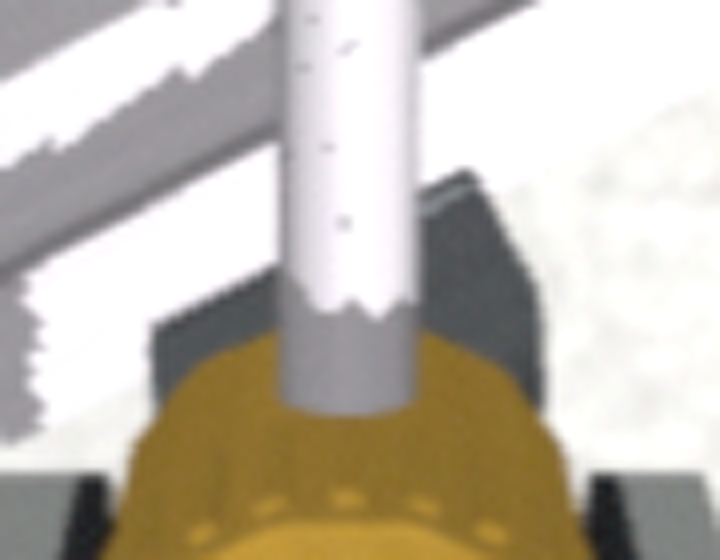

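```bash
python3 - <<'E'
from h import *
s=robot.get_state();R=s['eef_rot'];p0=s['eef_pos'];f=grab('wrist');I=f['pixels']
h=cv2.cvtColor(I,cv2.COLOR_RGB2HSV);H,S,V=[h[...,i].astype(int) for i in range(3)]
m=((H>55)&(H<90)&(S>70)).astype('uint8')
th=np.radians(-7.3);X=np.array([np.cos(th),np.sin(th)]);Y=np.array([-X[1],X[0]])
# profiles across the strap along table y at several x
r0=np.array([.5548,-.179])
for dx in(-.045,-.040,-.012,-.005,.0,.004,.008,.012,.016,.03,.04):
    row=[]
    ys=np.arange(-.035,.0351,.0005)
    for y in ys:
        u,v=proj(f,[*(r0+dx*X+y*Y),.048]);row.append(m[int(round(v)),int(round(u))])
    row=np.array(row);e=np.nonzero(np.diff(row.astype(int)))[0];print(dx,[(round(ys[i]*1e3+.25,1),'+' if row[i+1] else '-') for i in e])
for y in(-.015,-.005,0,.005,.015):
    xs=np.arange(-.09,.07,.0005);row=np.array([m[tuple(np.round(proj(f,[*(r0+x*X+y*Y),.048])).astype(int)[::-1])] for x in xs]).astype(int)
    e=np.nonzero(np.diff(row))[0];print('y',y,[(round(xs[i]*1e3+.25,1),'+' if row[i+1] else '-') for i in e])
for z in(.120,.126,.13):
    a,b=[onz(f,*p,z)[:2] for p in((229.4,210.6),(268.75,191.5))];e=b-a
    n=np.array([-e[1],e[0]])/np.linalg.norm(e);print(z,'head ang',np.degrees(np.arctan2(e[1],e[0])),'len',np.linalg.norm(e),'edge dist from TCP',n@(a-p0[:2]),'corners along',(a-p0[:2])@e/np.linalg.norm(e),(b-p0[:2])@e/np.linalg.norm(e))
E
```

```text
-0.045 [(np.float64(-22.7), '+'), (np.float64(21.3), '-')]
-0.04 [(np.float64(-22.2), '+'), (np.float64(21.3), '-')]
-0.012 [(np.float64(10.3), '+'), (np.float64(22.3), '-')]
-0.005 [(np.float64(-22.2), '+'), (np.float64(-13.7), '-'), (np.float64(-13.2), '+'), (np.float64(-12.2), '-'), (np.float64(9.8), '+'), (np.float64(21.8), '-')]
0.0 [(np.float64(-21.2), '+'), (np.float64(-9.7), '-'), (np.float64(10.3), '+'), (np.float64(21.3), '-')]
0.004 [(np.float64(-21.7), '+'), (np.float64(-9.7), '-'), (np.float64(10.3), '+'), (np.float64(21.8), '-')]
0.008 [(np.float64(-22.2), '+'), (np.float64(-9.7), '-'), (np.float64(10.3), '+'), (np.float64(21.3), '-')]
0.012 [(np.float64(-21.7), '+'), (np.float64(-9.7), '-'), (np.float64(10.3), '+'), (np.float64(21.3), '-')]
0.016 [(np.float64(-22.2), '+'), (np.float64(-9.7), '-'), (np.float64(10.3), '+'), (np.float64(21.8), '-')]
0.03 [(np.float64(-20.7), '+'), (np.float64(22.3), '-')]
0.04 [(np.float64(-10.7), '+'), (np.float64(-9.7), '-'), (np.float64(-8.7), '+'), (np.float64(22.3), '-')]
y -0.015 [(np.float64(-71.2), '+'), (np.float64(-33.2), '-'), 
[... 410 characters left out ...]
45.8), '-')]
y 0.005 [(np.float64(-71.7), '+'), (np.float64(-65.7), '-'), (np.float64(-57.2), '+'), (np.float64(-24.2), '-'), (np.float64(20.3), '+'), (np.float64(45.8), '-')]
y 0.015 [(np.float64(-71.7), '+'), (np.float64(45.8), '-')]
0.12 head ang -8.562191858392254 len 0.026890410216448904 edge dist from TCP 0.00730350038111112 corners along -0.011982426759095615 0.014907983457353294
0.126 head ang -8.562191858392232 len 0.026028185706218135 edge dist from TCP 0.009118626391822053 corners along -0.010528737908423338 0.015499447797794795
0.13 head ang -8.562191858392312 len 0.025453369366064196 edge dist from TCP 0.010328710398962661 corners along -0.009559612007975152 0.015893757358089046
```

The slot centre comes out at about (0.5541,-0.1786) at -7.3°, and the head is at about -8.6°. I'll correct by that and go down to just above the strap.

```bash
python3 -m creep '[[[0.0044,-0.0229,0,0,0,0,1],[0.0044,-0.0229,0,0,0,0,1],[0.0044,-0.0228,0,0,0,-0.02,1],[0,0,0.03,0,0,0,1],[0,0,0.025,0,0,0,1],[0,0,0.007,0,0,0,1],[0,0,0,0,0,0,1],[0,0,0,0,0,0,1]]]'
python3 - <<'E'
from h import *
s=robot.get_state();R=s['eef_rot'];p0=s['eef_pos'];print(p0,R[:,0],s['wrist_force'],'err tool',R.T@(np.array([.5541,-.1786,0])-p0))
f=grab('side');x,y=proj(f,[.554,-.179,.06]).astype(int);c=cv2.resize(f['pixels'][y-35:y+30,x-45:x+45,::-1],None,fx=6,fy=6,interpolation=2)
w=grab('wrist');d=cv2.resize(w['pixels'][130:300,170:340,::-1],(390,390),interpolation=2)
cv2.imwrite('pics/m5.png',cv2.resize(np.hstack([c,d]),None,fx=.85,fy=.85))
for r,_ in red(w): 
    o,dd=ray(w,*r);o=R.T@(o-p0);dd=R.T@dd;print('ball tool z=.002',r,(o+dd*(.002-o[2])/dd[2]).round(4))
E
```

```text
t: 7.37
eef_pos: [0.555, -0.1795, 0.111]
eef_rot: [[0.822, -0.57, -0.0], [-0.57, -0.822, -0.0], [0.0, 0.0, -1.0]]
wrist_force: [0.1, -0.9, -3.9]
gripper_width: 0.028
[ 0.55499877 -0.17951998  0.11096945] [ 8.21928602e-01 -5.69590523e-01  9.20016781e-05] [ 0.14566709 -0.88474038 -3.87924838] err tool [-0.00127295 -0.00029253  0.11096922]
ball tool z=.002 [253.2 117.8] [ 0.0009 -0.0611  0.002 ]
ball tool z=.002 [261.9 339. ] [0.0055 0.0518 0.002 ]
```

View pics/m5.png

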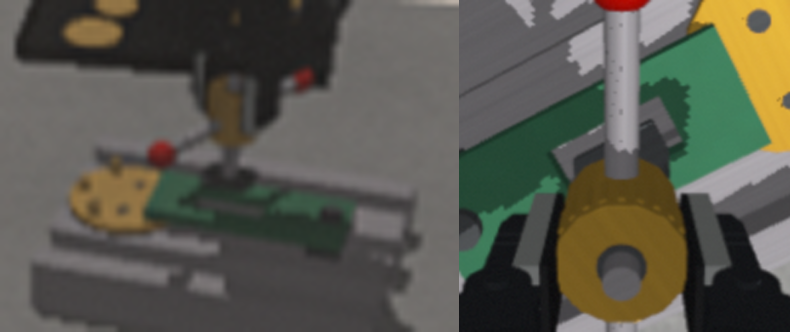

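```bash
cat > slot.py <<'E'
from h import *
s=robot.get_state();R=s['eef_rot'];p0=s['eef_pos'];f=grab('wrist');I=f['pixels']
h=cv2.cvtColor(I,cv2.COLOR_RGB2HSV);H,S,V=[h[...,i].astype(int) for i in range(3)]
m=((H>50)&(H<95)&(S>60)).astype(int)
th=np.radians(-7.3);X=np.array([np.cos(th),np.sin(th)]);Y=np.array([-X[1],X[0]]);r0=np.array([.5541,-.1786])
pix=lambda x,y,z:tuple(np.round(proj(f,[*(r0+x*X+y*Y),z])).astype(int)[::-1])
for x in(-.016,-.012,-.008,.008,.012,.016,.019):
    ys=np.arange(0,.03,.00025);row=np.array([m[pix(x,y,.048)] for y in ys]);e=np.nonzero(np.diff(row))[0];print(x,(ys[e]*1e3).round(1), end=' | ')
    zb=p0[2]-.047; ys=np.arange(0,.016,.0005);print([int(V[pix(x,y,zb)]) for y in ys])
print('TCP table xy',(p0[:2]-r0)@X,(p0[:2]-r0)@Y)
E
python3 slot.py
```

```text
-0.016 [ 9.8 22.2] | [70, 60, 54, 54, 56, 52, 59, 52, 51, 60, 53, 55, 55, 51, 53, 50, 58, 52, 50, 55, 51, 52, 52, 49, 54, 54, 56, 58, 71, 71, 73, 72]
-0.012 [ 9.5 22.2] | [85, 84, 84, 82, 77, 77, 67, 62, 85, 85, 83, 97, 97, 98, 97, 97, 95, 96, 97, 97, 98, 98, 98, 98, 98, 98, 133, 129, 100, 77, 72, 72]
-0.008 [ 9.5 22.5] | [85, 85, 85, 85, 85, 86, 85, 84, 78, 62, 50, 51, 51, 52, 50, 50, 46, 68, 82, 95, 99, 97, 97, 98, 96, 99, 102, 102, 100, 79, 72, 72]
0.008 [] | [72, 70, 82, 82, 88, 137, 151, 160, 159, 160, 163, 163, 163, 167, 167, 171, 171, 171, 171, 170, 169, 169, 167, 161, 161, 154, 157, 157, 151, 150, 144, 145]
0.012 [] | [51, 50, 50, 50, 48, 50, 51, 51, 52, 51, 55, 54, 55, 83, 83, 120, 121, 121, 140, 142, 141, 154, 154, 159, 159, 160, 162, 163, 167, 167, 167, 173]
0.016 [ 9.2 12.8] | [51, 50, 50, 50, 50, 50, 50, 52, 52, 52, 51, 52, 51, 51, 55, 71, 53, 53, 80, 95, 98, 97, 96, 97, 97, 96, 97, 88, 88, 91, 91, 120]
0.019 [10.  18.8] | [94, 74, 70, 71, 71, 74, 89, 94, 97, 96, 99, 99, 98, 97, 97, 97, 96, 96, 96, 97, 98, 96, 96, 96, 97, 95, 97, 95, 80, 80, 72, 72]
TCP table xy 0.0015509945226146091 -0.0007326911870558255
```

The head lines up with the slot to about 0.3 mm and 0.5°, so I'll lower it with force checks.

```bash
python3 -m creep '[[[-0.0014,0.0005,0.006,0,0,0,1],[0,0,0.005,0,0,0,1],[0,0,0.004,0,0,0,1],[0,0,0.002,0,0,0,1],[0,0,0.002,0,0,0,1],[0,0,0,0,0,0,1]]]'
```

```text
t: 8.02
eef_pos: [0.5532, -0.1786, 0.0909]
eef_rot: [[0.822, -0.57, -0.001], [-0.57, -0.822, -0.0], [-0.001, 0.0, -1.0]]
wrist_force: [0.1, 0.4, -3.5]
gripper_width: 0.0275
```

```bash
python3 -m creep '[[[0,0,0.003,0,0,0,1],[0,0,0.003,0,0,0,1],[0,0,0.003,0,0,0,1],[0,0,0.003,0,0,0,1],[0,0,0,0,0,0,1]]]'
```

```text
t: 8.43
eef_pos: [0.5532, -0.1785, 0.0787]
eef_rot: [[0.822, -0.57, -0.001], [-0.57, -0.822, 0.0], [-0.001, 0.0, -1.0]]
wrist_force: [-0.2, 0.1, -3.4]
gripper_width: 0.0277
```

```bash
python3 -m creep '[[[0,0,0.003,0,0,0,1],[0,0,0.003,0,0,0,1],[0,0,0.003,0,0,0,1],[0,0,0.002,0,0,0,1],[0,0,0,0,0,0,1]]]'
```

```text
t: 8.85
eef_pos: [0.5532, -0.1785, 0.0678]
eef_rot: [[0.822, -0.57, -0.001], [-0.57, -0.822, 0.0], [-0.001, 0.0, -1.0]]
wrist_force: [-0.1, 0.6, -3.5]
gripper_width: 0.0278
```

```bash
python3 -m creep '[[[0,0,0.0015,0,0,0,1],[0,0,0.0015,0,0,0,1],[0,0,0.001,0,0,0,1],[0,0,0,0,0,0,1]]]'; python3 -m creep '[[[0,0,0.001,0,0,0,1],[0,0,0.001,0,0,0,1],[0,0,0,0,0,0,1]]]'
```

```text
t: 9.18
eef_pos: [0.5536, -0.1787, 0.0651]
eef_rot: [[0.822, -0.57, 0.001], [-0.57, -0.822, 0.001], [0.0, -0.001, -1.0]]
wrist_force: [-4.5, 3.2, 14.4]
gripper_width: 0.028
t: 9.43
eef_pos: [0.5537, -0.1788, 0.0647]
eef_rot: [[0.822, -0.57, 0.001], [-0.57, -0.822, 0.002], [-0.0, -0.003, -1.0]]
wrist_force: [-16.3, 9.8, 52.3]
gripper_width: 0.0279
```

The nut is seated: it made contact at TCP z of about 0.065. The balls' undersides (about 52 mm) would clip the heel screw (top at 53 mm) as the bar passes -x. So I'll ease up, turn part way, and measure the available lift.

```bash
python3 -m creep '[[[0,0,-0.002,0,0,0,1],[0,0,-0.0015,0,0,0,1],[0,0,0,0,0,0.1,1],[0,0,0,0,0,0.1,1],[0,0,0,0,0,0.1,1],[0,0,0,0,0,0.1,1],[0,0,0,0,0,0.1,1],[0,0,0,0,0,0.1,1],[0,0,0,0,0,0,1]]]'; python3 -c "
from h import *
s=robot.get_state();print(s['wrist_torque'],s['eef_pos'])"
python3 -m creep '[[[0,0,-0.001,0,0,0,1],[0,0,0,0,0,0,1]]]'
python3 -m creep '[[[0,0,-0.001,0,0,0,1],[0,0,0,0,0,0,1]]]'
```

```text
t: 10.18
eef_pos: [0.5534, -0.1784, 0.0654]
eef_rot: [[0.352, -0.936, -0.001], [-0.936, -0.352, -0.001], [0.0, 0.001, -1.0]]
wrist_force: [-0.3, 0.7, -4.2]
gripper_width: 0.0279
[ 0.00283408 -0.03257037 -0.00732775] [ 0.55337092 -0.1784304   0.06541219]
t: 10.35
eef_pos: [0.5535, -0.1787, 0.0669]
eef_rot: [[0.36, -0.933, -0.0], [-0.933, -0.36, -0.0], [0.0, 0.0, -1.0]]
wrist_force: [-0.2, 0.1, -3.0]
gripper_width: 0.0279
t: 10.52
eef_pos: [0.5531, -0.1786, 0.0676]
eef_rot: [[0.358, -0.934, -0.0], [-0.934, -0.358, 0.0], [-0.0, 0.0, -1.0]]
wrist_force: [1.7, -1.4, -13.8]
gripper_width: 0.028
```

The slack is about 1.9 mm. I'll hold the nut about 1.6 mm up while the ball passes over the screw.

```bash
python3 -m creep '[[[0,0,0.0009,0,0,0,1],[0,0,0,0,0,0.1,1],[0,0,0,0,0,0.1,1],[0,0,0,0,0,0.1,1],[0,0,0,0,0,0,1]]]';python3 -c "
from h import *
s=robot.get_state();print(s['wrist_torque'])"
python3 -m creep '[[[0,0,0,0,0,0.1,1],[0,0,0,0,0,0.1,1],[0,0,0,0,0,0,1]]]';python3 -c "
from h import *
s=robot.get_state();print(s['wrist_torque'])"
```

```text
t: 10.93
eef_pos: [0.5535, -0.1786, 0.0669]
eef_rot: [[0.06, -0.998, -0.0], [-0.998, -0.06, -0.0], [0.0, 0.0, -1.0]]
wrist_force: [-1.2, -0.6, -2.9]
gripper_width: 0.0278
[-0.04197454 -0.01299774  0.00745167]
t: 11.18
eef_pos: [0.5535, -0.1785, 0.0669]
eef_rot: [[-0.136, -0.991, -0.0], [-0.991, 0.136, -0.0], [0.0, 0.0, -1.0]]
wrist_force: [-1.0, 0.2, -3.4]
gripper_width: 0.028
[ 2.97068250e-02  5.20613957e-02 -2.80647601e-05]
```

```bash
python3 -m creep '[[[0,0,0,0,0,0.1,1],[0,0,0,0,0,0.1,1],[0,0,0,0,0,0.1,1],[0,0,0,0,0,0.1,1],[0,0,0.001,0,0,0,1],[0,0,0,0,0,0,1]]]';python3 -c "
from h import *
s=robot.get_state();print(s['wrist_torque'],s['qpos'][6])"
python3 -m creep '[[[0,0,0,0,0,0.05,1],[0,0,0,0,0,0.05,1],[0,0,0,0,0,0.05,1],[0,0,0,0,0,0,1]]]';python3 -c "
from h import *
s=robot.get_state();print(s['wrist_torque'])"
```

```text
t: 11.68
eef_pos: [0.5533, -0.1787, 0.0657]
eef_rot: [[-0.504, -0.864, -0.0], [-0.864, 0.504, -0.0], [0.0, 0.0, -1.0]]
wrist_force: [-0.9, -0.5, -3.3]
gripper_width: 0.0281
[-0.04582349 -0.03023078 -0.01762694] -1.0584170023483912
t: 12.02
eef_pos: [0.5536, -0.1784, 0.0659]
eef_rot: [[-0.63, -0.776, 0.0], [-0.776, 0.63, 0.0], [-0.0, 0.0, -1.0]]
wrist_force: [0.5, 2.7, -3.1]
gripper_width: 0.0282
[ 0.31821215 -0.16525858  0.07018173]
```

```bash
for i in 1 2; do python3 -m creep '[[[0,0,0,0,0,0.05,1],[0,0,0,0,0,0.05,1],[0,0,0,0,0,0,1]]]';python3 -c "
from h import *
s=robot.get_state();print(s['wrist_torque'])"; done
```

```text
t: 12.27
eef_pos: [0.5537, -0.1783, 0.0659]
eef_rot: [[-0.704, -0.71, 0.0], [-0.71, 0.704, 0.001], [-0.001, 0.0, -1.0]]
wrist_force: [2.7, 3.0, -2.3]
gripper_width: 0.028
[ 0.70614217 -0.60106171  0.08085519]
t: 12.52
eef_pos: [0.5537, -0.1782, 0.0658]
eef_rot: [[-0.772, -0.636, 0.0], [-0.636, 0.772, 0.001], [-0.0, 0.0, -1.0]]
wrist_force: [2.5, 2.9, -6.5]
gripper_width: 0.028
[ 0.8102943  -0.75726581  0.07901693]
```

The stop is reached: torque plateaus at about 0.08 N·m as the nut screws on the shank. I'll seat the nut, release, lift and close, then move beside the ball at tool -y.

```bash
python3 -m creep '[[[0,0,0.0007,0,0,0,1],[0,0,0,0,0,0,0.3],[0,0,0,0,0,0,0.3],[0,0,0,0,0,0,0.3],[0,0,0,0,0,0,0.3],[0,0,-0.02,0,0,0,0.3],[0,0,-0.035,0,0,0,0.3],[-0.016,-0.03,0,0,0,0,1],[-0.016,-0.03,0,0,0,0,1],[0,0,0,0,0,0,1],[0,0,0,0,0,0,1]]]'
python3 - <<'E'
from h import *
s=robot.get_state();R=s['eef_rot'];p0=s['eef_pos'];print(s['wrist_force'],s['qpos'].round(2))
f=grab('wrist');print(red(f));
for c,_ in red(f): q=onz(f,*c,.060);print(q.round(4),'tool',(R.T@(q-p0)).round(4))
g=grab('side');x,y=proj(g,[.554,-.179,.06]).astype(int);c=cv2.resize(g['pixels'][y-40:y+40,x-50:x+50,::-1],None,fx=4.8,fy=4.8,interpolation=2)
cv2.imwrite('pics/m6.png',cv2.resize(np.hstack([c,cv2.resize(f['pixels'][...,::-1],(512,384))]),(800,310)))
E
```

```text
t: 13.43
eef_pos: [0.6168, -0.2057, 0.1201]
eef_rot: [[-0.774, -0.634, -0.0], [-0.634, 0.774, -0.001], [0.001, -0.001, -1.0]]
wrist_force: [-1.2, 0.0, -0.9]
gripper_width: 0.0115
[-1.19853953  0.04454665 -0.92385415] [-0.52  0.87  1.18  1.81 -0.9   1.12 -1.47]
[(array([300.7, 209.5]), [289, 198, 24, 24, 444])]
[ 0.5929 -0.225   0.06  ] tool [0.0307 0.0004 0.0602]
```

View pics/m6.png

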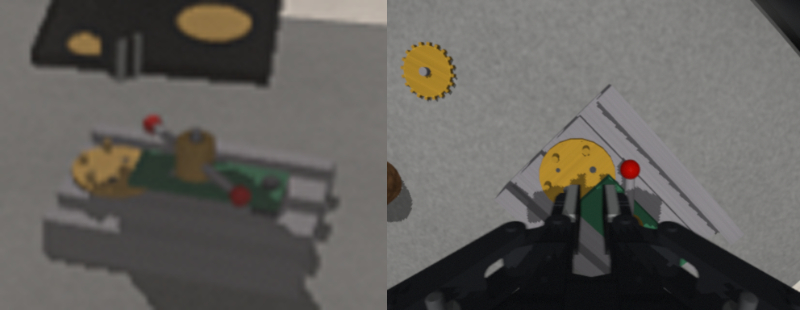

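The hub is seated on the strap, and ball B is 31 mm off at tool +x, where expected. I'll lower and approach.

```bash
python3 -m creep '[[[0,0,0.01,0,0,0,1],[0,0,0.025,0,0,0,1],[0,0,0.02,0,0,0,1],[0,0,0.004,0,0,0,1],[0.004,0,0,0,0,0,1],[0,0,0,0,0,0,1]]]'
python3 -m creep '[[[0.002,0,0,0,0,0,1],[0.002,0,0,0,0,0,1],[0,0,0,0,0,0,1]]]'
```

```text
t: 14.03
eef_pos: [0.6122, -0.2081, 0.0618]
eef_rot: [[-0.775, -0.632, -0.0], [-0.632, 0.775, -0.0], [0.0, -0.0, -1.0]]
wrist_force: [-0.2, -0.6, 0.1]
gripper_width: 0.0001
t: 14.28
eef_pos: [0.6099, -0.2103, 0.062]
eef_rot: [[-0.774, -0.633, 0.001], [-0.633, 0.774, -0.0], [-0.0, -0.001, -1.0]]
wrist_force: [-0.2, -0.1, 0.4]
gripper_width: -0.0001
```

```bash
cat > st.py <<'E'
from h import *
s=robot.get_state();F=s['wrist_force'];R=s['eef_rot'];p=s['eef_pos'];r=p[:2]-[.5536,-.1785]
print('F tool',(R.T@F).round(2),'TCP in tool-from-hub',(R[:2,:2].T@r).round(4))
E
python3 -m creep '[[[0.002,0,0,0,0,0,1],[0.002,0,0,0,0,0,1],[0,0,0,0,0,0,1]]]';python3 st.py
python3 -m creep '[[[0.002,0,0,0,0,0.03,1],[0.002,0,0,0,0,0.03,1],[0,0,0,0,0,0,1]]]';python3 st.py
```

```text
t: 14.53
eef_pos: [0.6071, -0.2126, 0.0615]
eef_rot: [[-0.774, -0.633, 0.001], [-0.633, 0.774, -0.0], [-0.001, -0.001, -1.0]]
wrist_force: [1.7, 0.4, 0.9]
gripper_width: 0.0
F tool [-1.57 -0.77 -0.88] TCP in tool-from-hub [-0.0198 -0.0603]
t: 14.78
eef_pos: [0.6038, -0.2153, 0.0615]
eef_rot: [[-0.813, -0.583, 0.001], [-0.583, 0.813, -0.001], [-0.0, -0.001, -1.0]]
wrist_force: [4.4, -0.7, 1.7]
gripper_width: -0.0001
F tool [-3.14 -3.14 -1.65] TCP in tool-from-hub [-0.0194 -0.0592]
```

```bash
for i in 1; do python3 -m creep '[[[0.0018,-0.0009,0,0,0,0.03,1],[0.0018,-0.0009,0,0,0,0.03,1],[0,0,0,0,0,0,1]]]';python3 st.py;done
python3 -m creep '[[[0.0018,-0.0006,0,0,0,0.03,1],[0,0,0,0,0,0,1]]]';python3 st.py
```

```text
t: 15.03
eef_pos: [0.6015, -0.2187, 0.0612]
eef_rot: [[-0.846, -0.533, -0.0], [-0.533, 0.846, 0.0], [0.0, 0.0, -1.0]]
wrist_force: [3.0, 0.4, 0.6]
gripper_width: 0.0
F tool [-2.75 -1.26 -0.56] TCP in tool-from-hub [-0.0191 -0.0596]
t: 15.2
eef_pos: [0.6004, -0.2201, 0.0612]
eef_rot: [[-0.861, -0.509, -0.0], [-0.509, 0.861, -0.0], [0.0, 0.0, -1.0]]
wrist_force: [3.5, 0.7, 2.0]
gripper_width: -0.0001
F tool [-3.35 -1.13 -2.  ] TCP in tool-from-hub [-0.0191 -0.0596]
```

Running free at about 3 N, so I continue in small steps.

```bash
for i in 1; do python3 -m creep '[[[0.0018,-0.0006,0,0,0,0.03,1],[0,0,0,0,0,0,1]]]';python3 st.py;done
python3 -m creep '[[[0.0018,-0.0006,0,0,0,0.03,1],[0,0,0,0,0,0,1]]]'|grep -n eef_pos;python3 st.py
```

```text
t: 15.37
eef_pos: [0.5992, -0.2214, 0.0612]
eef_rot: [[-0.875, -0.483, -0.0], [-0.483, 0.875, -0.0], [0.0, 0.0, -1.0]]
wrist_force: [4.0, 0.4, 0.9]
gripper_width: -0.0002
F tool [-3.67 -1.63 -0.95] TCP in tool-from-hub [-0.0191 -0.0596]
2:eef_pos: [0.5979, -0.2228, 0.0612]
F tool [-3.69 -1.1  -0.35] TCP in tool-from-hub [-0.0191 -0.0597]
```

```bash
python3 -m creep '[[[0.0012,-0.0004,0,0,0,0.02,1],[0,0,0,0,0,0,1]]]'|grep -n eef_pos;python3 st.py
```

```text
2:eef_pos: [0.5971, -0.2236, 0.0612]
F tool [-3.66 -0.2  -1.03] TCP in tool-from-hub [-0.0192 -0.0596]
```

```bash
python3 -m creep '[[[0.0012,-0.0004,0,0,0,0.02,1],[0.0012,-0.0004,0,0,0,0.02,1],[0,0,0,0,0,0,1]]]'|grep -n eef_pos;python3 st.py
```

```text
2:eef_pos: [0.5951, -0.2254, 0.0612]
F tool [-3.48  0.32 -0.03] TCP in tool-from-hub [-0.0191 -0.0597]
```

```bash
python3 -m creep '[[[0.0012,-0.0004,0,0,0,0.02,1],[0,0,0,0,0,0,1]]]'|grep -n eef_pos;python3 st.py
```

```text
2:eef_pos: [0.5943, -0.2263, 0.0612]
F tool [-4.05  0.56 -0.3 ] TCP in tool-from-hub [-0.0192 -0.0598]
```

```bash
python3 -m creep '[[[0.0012,-0.0004,0,0,0,0.02,1],[0,0,0,0,0,0,1]]]'|grep -n eef_pos;python3 st.py
```

```text
2:eef_pos: [0.5933, -0.2271, 0.0612]
F tool [-2.99  0.63  0.37] TCP in tool-from-hub [-0.0192 -0.0598]
```

```bash
cat >> st.py <<'E'
import sys; sys.exit(abs((R.T@F)[0])>5.5)
E
python3 -m creep '[[[0.0006,-0.0002,0,0,0,0.01,1],[0,0,0,0,0,0,1]]]'>/dev/null;python3 st.py && python3 -m creep '[[[0.0006,-0.0002,0,0,0,0.01,1],[0,0,0,0,0,0,1]]]'>/dev/null&&python3 st.py && python3 -m creep '[[[0.0006,-0.0002,0,0,0,0.01,1],[0,0,0,0,0,0,1]]]'>/dev/null&&python3 st.py && python3 -m creep '[[[0.0006,-0.0002,0,0,0,0.01,1],[0,0,0,0,0,0,1]]]'>/dev/null&&python3 st.py && python3 -m creep '[[[0.0006,-0.0002,0,0,0,0.01,1],[0,0,0,0,0,0,1]]]'>/dev/null&&python3 st.py&& python3 -m creep '[[[0.0006,-0.0002,0,0,0,0.01,1],[0,0,0,0,0,0,1]]]'>/dev/null&&python3 st.py
```

```text
F tool [-2.86  0.76  0.25] TCP in tool-from-hub [-0.0192 -0.0598]False
```

```bash
sed -i 's/sys.exit(\(.*\))$/sys.exit(int(\1))/' st.py
python3 -m creep '[[[0.0006,-0.0002,0,0,0,0.01,1],[0,0,0,0,0,0,1]]]'>/dev/null;python3 st.py && python3 -m creep '[[[0.0006,-0.0002,0,0,0,0.01,1],[0,0,0,0,0,0,1]]]'>/dev/null&&python3 st.py && python3 -m creep '[[[0.0006,-0.0002,0,0,0,0.01,1],[0,0,0,0,0,0,1]]]'>/dev/null&&python3 st.py && python3 -m creep '[[[0.0006,-0.0002,0,0,0,0.01,1],[0,0,0,0,0,0,1]]]'>/dev/null&&python3 st.py && python3 -m creep '[[[0.0006,-0.0002,0,0,0,0.01,1],[0,0,0,0,0,0,1]]]'>/dev/null&&python3 st.py&& python3 -m creep '[[[0.0006,-0.0002,0,0,0,0.01,1],[0,0,0,0,0,0,1]]]'>/dev/null&&python3 st.py; python3 -c "
from h import *
s=robot.get_state();print(s['t'],s['qpos'].round(2),s['eef_rot'][:,0])"
```

```text
F tool [-3.36  1.64  0.77] TCP in tool-from-hub [-0.0192 -0.0598]
F tool [-3.27  2.28  0.25] TCP in tool-from-hub [-0.0193 -0.0598]
F tool [-4.42  1.57  0.73] TCP in tool-from-hub [-0.0192 -0.0598]
F tool [-3.45  1.2   0.87] TCP in tool-from-hub [-0.0193 -0.0599]
F tool [-3.48  1.96  0.01] TCP in tool-from-hub [-0.0193 -0.0599]
F tool [-3.64  1.78  0.67] TCP in tool-from-hub [-0.0192 -0.0599]
17.45 [-0.46  0.91  1.11  1.88 -0.98  1.03 -1.74] [-9.53985880e-01 -2.99851510e-01  1.15743868e-04]
```

Joint 5 is near its limit, so I go on without turning the tool.

```bash
echo 'print()' >/dev/null; sed -i "s/^print('F tool'/print(round(s['t'],2),s['qpos'][4].round(3),'F tool'/" st.py
python3 -m creep '[[[0.0006,0,0,0,0,0,1],[0,0,0,0,0,0,1]]]'>/dev/null;python3 st.py && python3 -m creep '[[[0.0006,0,0,0,0,0,1],[0,0,0,0,0,0,1]]]'>/dev/null&&python3 st.py && python3 -m creep '[[[0.0006,0,0,0,0,0,1],[0,0,0,0,0,0,1]]]'>/dev/null&&python3 st.py && python3 -m creep '[[[0.0006,0,0,0,0,0,1],[0,0,0,0,0,0,1]]]'>/dev/null&&python3 st.py && python3 -m creep '[[[0.0006,0,0,0,0,0,1],[0,0,0,0,0,0,1]]]'>/dev/null&&python3 st.py && python3 -m creep '[[[0.0006,0,0,0,0,0,1],[0,0,0,0,0,0,1]]]'>/dev/null&&python3 st.py && python3 -m creep '[[[0.0006,0,0,0,0,0,1],[0,0,0,0,0,0,1]]]'>/dev/null&&python3 st.py && python3 -m creep '[[[0.0006,0,0,0,0,0,1],[0,0,0,0,0,0,1]]]'>/dev/null&&python3 st.py
```

```text
17.62 -0.98 F tool [-2.98  1.43  0.79] TCP in tool-from-hub [-0.0186 -0.0599]
17.78 -0.98 F tool [-3.85  1.65  0.42] TCP in tool-from-hub [-0.0181 -0.0599]
17.95 -0.979 F tool [-4.13  1.5   1.07] TCP in tool-from-hub [-0.0174 -0.0599]
18.12 -0.98 F tool [-3.72  1.83 -0.33] TCP in tool-from-hub [-0.0168 -0.0599]
18.28 -0.98 F tool [-4.97  1.43 -0.54] TCP in tool-from-hub [-0.0163 -0.0599]
18.45 -0.98 F tool [-4.13  1.43 -0.56] TCP in tool-from-hub [-0.0158 -0.0599]
18.62 -0.98 F tool [-4.34  1.64 -1.54] TCP in tool-from-hub [-0.0152 -0.0599]
18.78 -0.98 F tool [-4.43  0.89 -0.85] TCP in tool-from-hub [-0.0147 -0.0599]
```

```bash
sed -i 's/>5.5/>6.5/' st.py
python3 -m creep '[[[0.0006,0,0,0,0,0,1],[0,0,0,0,0,0,1]]]'>/dev/null;python3 st.py && python3 -m creep '[[[0.0006,0,0,0,0,0,1],[0,0,0,0,0,0,1]]]'>/dev/null&&python3 st.py && python3 -m creep '[[[0.0006,0,0,0,0,0,1],[0,0,0,0,0,0,1]]]'>/dev/null&&python3 st.py && python3 -m creep '[[[0.0006,0,0,0,0,0,1],[0,0,0,0,0,0,1]]]'>/dev/null&&python3 st.py && python3 -m creep '[[[0.0006,0,0,0,0,0,1],[0,0,0,0,0,0,1]]]'>/dev/null&&python3 st.py && python3 -m creep '[[[0.0006,0,0,0,0,0,1],[0,0,0,0,0,0,1]]]'>/dev/null&&python3 st.py && python3 -m creep '[[[0.0006,0,0,0,0,0,1],[0,0,0,0,0,0,1]]]'>/dev/null&&python3 st.py && python3 -m creep '[[[0.0006,0,0,0,0,0,1],[0,0,0,0,0,0,1]]]'>/dev/null&&python3 st.py
```

```text
18.95 -0.98 F tool [-5.35  2.06 -1.6 ] TCP in tool-from-hub [-0.0141 -0.0599]
19.12 -0.98 F tool [-5.79  2.32 -1.32] TCP in tool-from-hub [-0.0136 -0.0598]
19.28 -0.98 F tool [-5.82  1.94 -1.92] TCP in tool-from-hub [-0.0131 -0.0598]
19.45 -0.98 F tool [-7.32  2.15 -1.53] TCP in tool-from-hub [-0.0126 -0.0598]
```

```bash
sed -i 's/>6.5/>9.8/' st.py
python3 -m creep '[[[0.0006,0,0,0,0,0,1],[0,0,0,0,0,0,1]]]'>/dev/null;python3 st.py && python3 -m creep '[[[0.0006,0,0,0,0,0,1],[0,0,0,0,0,0,1]]]'>/dev/null&&python3 st.py && python3 -m creep '[[[0.0005,0,0,0,0,0,1],[0,0,0,0,0,0,1]]]'>/dev/null&&python3 st.py && python3 -m creep '[[[0.0004,0,0,0,0,0,1],[0,0,0,0,0,0,1]]]'>/dev/null&&python3 st.py && python3 -m creep '[[[0.0004,0,0,0,0,0,1],[0,0,0,0,0,0,1]]]'>/dev/null&&python3 st.py && python3 -m creep '[[[0.0004,0,0,0,0,0,1],[0,0,0,0,0,0,1]]]'>/dev/null&&python3 st.py
```

```text
19.62 -0.98 F tool [-6.79  2.98 -1.37] TCP in tool-from-hub [-0.0121 -0.0598]
19.78 -0.98 F tool [-7.78  2.49 -1.55] TCP in tool-from-hub [-0.0115 -0.0598]
19.95 -0.98 F tool [-7.16  2.2  -1.35] TCP in tool-from-hub [-0.011  -0.0598]
20.12 -0.98 F tool [-6.82  3.   -1.13] TCP in tool-from-hub [-0.0107 -0.0598]
20.28 -0.98 F tool [-7.05  2.94 -1.89] TCP in tool-from-hub [-0.0104 -0.0597]
20.45 -0.98 F tool [-8.05  2.82 -1.57] TCP in tool-from-hub [-0.01   -0.0597]
```

```bash

python3 -m creep '[[[0.0006,0,0,0,0,0,1],[0,0,0,0,0,0,1]]]'>/dev/null;python3 st.py && python3 -m creep '[[[0.0006,0,0,0,0,0,1],[0,0,0,0,0,0,1]]]'>/dev/null&&python3 st.py && python3 -m creep '[[[0.0005,0,0,0,0,0,1],[0,0,0,0,0,0,1]]]'>/dev/null&&python3 st.py && python3 -m creep '[[[0.0005,0,0,0,0,0,1],[0,0,0,0,0,0,1]]]'>/dev/null&&python3 st.py && python3 -m creep '[[[0.0005,0,0,0,0,0,1],[0,0,0,0,0,0,1]]]'>/dev/null&&python3 st.py && python3 -m creep '[[[0.0005,0,0,0,0,0,1],[0,0,0,0,0,0,1]]]'>/dev/null&&python3 st.py
```

```text
20.62 -0.98 F tool [-8.01  3.16 -0.8 ] TCP in tool-from-hub [-0.0095 -0.0597]
20.78 -0.98 F tool [-9.85  3.17 -1.15] TCP in tool-from-hub [-0.009  -0.0597]
```

```bash
sed -i 's/>9.8/>10.9/' st.py
python3 -m creep '[[[0,0,0,0,0,0,1]]]'>/dev/null;python3 st.py; python3 -m creep '[[[0.0004,0,0,0,0,0,1],[0,0,0,0,0,0,1]]]'>/dev/null;python3 st.py && python3 -m creep '[[[0.0004,0,0,0,0,0,1],[0,0,0,0,0,0,1]]]'>/dev/null&&python3 st.py && python3 -m creep '[[[0.0004,0,0,0,0,0,1],[0,0,0,0,0,0,1]]]'>/dev/null&&python3 st.py && python3 -m creep '[[[0.0004,0,0,0,0,0,1],[0,0,0,0,0,0,1]]]'>/dev/null&&python3 st.py
```

```text
20.87 -0.98 F tool [-8.87  2.99 -1.4 ] TCP in tool-from-hub [-0.009  -0.0597]
21.03 -0.98 F tool [-8.98  2.63 -1.44] TCP in tool-from-hub [-0.0086 -0.0597]
21.2 -0.98 F tool [-9.6   3.19 -1.86] TCP in tool-from-hub [-0.0083 -0.0596]
21.37 -0.98 F tool [-9.18  3.25 -2.17] TCP in tool-from-hub [-0.0079 -0.0596]
21.53 -0.98 F tool [-10.29   3.67  -0.76] TCP in tool-from-hub [-0.0076 -0.0596]
```

```bash
sed -i 's/>10.9/>11.9/' st.py
python3 -m creep '[[[0.0005,0,0,0,0,0,1],[0,0,0,0,0,0,1]]]'>/dev/null;python3 st.py && python3 -m creep '[[[0.0005,0,0,0,0,0,1],[0,0,0,0,0,0,1]]]'>/dev/null&&python3 st.py && python3 -m creep '[[[0.0004,0,0,0,0,0,1],[0,0,0,0,0,0,1]]]'>/dev/null&&python3 st.py && python3 -m creep '[[[0.0004,0,0,0,0,0,1],[0,0,0,0,0,0,1]]]'>/dev/null&&python3 st.py; python3 -m creep '[[[0,0,0,0,0,0,1]]]'>/dev/null;python3 st.py
```

```text
21.7 -0.98 F tool [-10.94   3.66  -0.43] TCP in tool-from-hub [-0.0072 -0.0595]
21.87 -0.98 F tool [-10.43   4.62  -0.99] TCP in tool-from-hub [-0.0067 -0.0595]
22.03 -0.98 F tool [-10.     3.43  -1.96] TCP in tool-from-hub [-0.0063 -0.0595]
22.2 -0.98 F tool [-10.19   3.43  -0.97] TCP in tool-from-hub [-0.006  -0.0594]
22.28 -0.98 F tool [-11.07   3.93  -0.53] TCP in tool-from-hub [-0.006  -0.0594]
```

```bash
sed -i 's/>11.9/>12.4/' st.py
python3 -m creep '[[[0.0005,0,0,0,0,0,1],[0,0,0,0,0,0,1]]]'>/dev/null;python3 st.py && python3 -m creep '[[[0.0004,0,0,0,0,0,1],[0,0,0,0,0,0,1]]]'>/dev/null; python3 st.py; python3 -m creep '[[[0,0,0,0,0,0,1]]]'>/dev/null;python3 st.py; python3 -m creep '[[[0,0,0,0,0,0,1]]]'>/dev/null;python3 st.py;python3 -m creep '[[[0,0,0,0,0,0,1]]]'>/dev/null;python3 st.py
```

```text
22.45 -0.98 F tool [-11.62   5.2   -0.91] TCP in tool-from-hub [-0.0056 -0.0594]
22.62 -0.98 F tool [-11.84   4.21  -0.47] TCP in tool-from-hub [-0.0052 -0.0594]
22.7 -0.98 F tool [-11.96   4.61  -1.43] TCP in tool-from-hub [-0.0052 -0.0594]
22.78 -0.98 F tool [-12.29   4.04  -1.19] TCP in tool-from-hub [-0.0052 -0.0593]
22.87 -0.98 F tool [-11.61   3.67  -1.2 ] TCP in tool-from-hub [-0.0052 -0.0594]
```

It is snug: tangential force averages about 11.9 N, or about 11.3 N at 60 mm after friction. I'll back off, lift and check.

```bash
python3 -m creep '[[[-0.003,0,0,0,0,0,1],[-0.008,0,0,0,0,0,1],[-0.01,0,0,0,0,0,1],[0,0,-0.03,0,0,0,1],[0,0,-0.035,0,0,0,1],[0,0,-0.035,0,0,0,1],[-0.02,-0.03,0,0,0,0,1],[-0.02,-0.03,0,0,0,0,1],[0,0,0,0,0,0,1],[0,0,0,0,0,0,1]]]'
python3 - <<'E'
from h import *
s=robot.get_state();print(s['qpos'].round(2))
g=grab('side','s7.png');t=grab('top','t7.png');w=grab('wrist')
print(red(w),red(t))
x,y=proj(g,[.554,-.179,.06]).astype(int);c=cv2.resize(g['pixels'][y-40:y+40,x-50:x+50,::-1],(480,384),interpolation=2)
x,y=proj(t,[.554,-.05,.06]).astype(int);d=cv2.resize(t['pixels'][y-110:y+80,x-150:x+120,::-1],(546,384),interpolation=2)
cv2.imwrite('pics/m7.png',cv2.resize(np.hstack([c,d]),(800,300)))
E
```

```text
t: 23.7
eef_pos: [0.652, -0.2748, 0.1609]
eef_rot: [[-0.954, -0.3, -0.001], [-0.3, 0.954, -0.001], [0.001, -0.001, -1.0]]
wrist_force: [-0.9, 0.4, 0.5]
gripper_width: 0.0002
[-0.38  0.89  1.18  1.63 -0.87  1.23 -1.85]
[(array([348.6, 261.4]), [341, 254, 16, 16, 211])] []
```

View pics/m7.png

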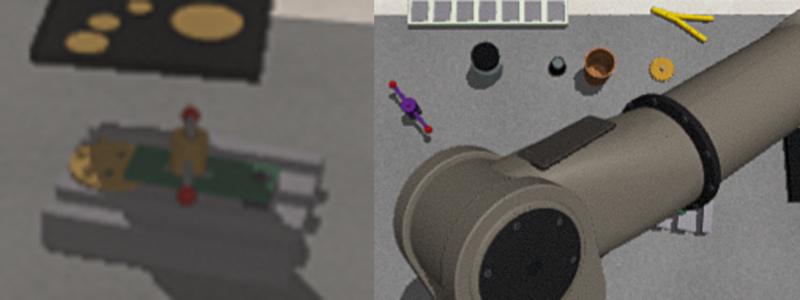

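The side view shows the bolt upright at about (187,150), with the hub flat on the strap and the bar across it. The robot is clear, so I'm handing in.

```bash
python3 -c "
from rig import robot
print(robot.close_job())"
```

```text
the job is handed in; nothing more can be done
None
```

The clock plate is clamped: the brass-nut T-bolt is in the strap's slot with its head square under the table's lips and the nut snug. I handed the job in at about 24 s; it gives no verdict, so what follows is my own checks.

- **Insertion:** The head went lengthwise through the strap slot with no contact force until the nut seated on the strap. My last small steps down pressed it to about 52 N at the wrist, and I backed off straight away.
- **Turn to the stop:** I held the nut about 1.6 mm up so the ball would clear the heel screw, and saw no force or torque as it passed. The head turned freely to its stop after about 1.65 rad.
- **Tightening:** I pushed one ball on clockwise. It ran free at 3–4 N, then rose to a steady 11.6–12.3 N. Allowing for friction, that is about 11.3 N at the 60 mm radius, inside the 10–13 N range.
- **After letting go:** The force was back to zero. The side view showed the bolt upright, the hub on the strap and the gripper clear.

**Checks that disagreed or are missing:**
- The slack I felt (about 1.9 mm) was taken up later than expected. The nut clamped gradually over about 12–15 mm of ball travel instead of stopping sharply.
- In the last top view the arm hid the rack and part of the table, so I did not recheck the spare bolts at the end. They were still in place just after I lifted the bolt out.

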